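# Make up the splinter kit and the pill kit

### The job

Please make up our two kits. The green tray is the splinter kit: magnifying lens in the compartment that runs the whole length, tweezer case in the middle-sized compartment beside it, the brown antiseptic bottle standing in the smallest one; the blue tray is the pill kit: pill organiser in the full-length compartment, red spring clip in the smallest one. Everything lies flat on the bottom of its compartment (organiser lids up, bottle upright), set down and not dropped; never tip the bottle over, and leave the cream jar, bowl and clock where they are.

Things in the scene. Friction and masses are not known exactly. Their poses are not given: they have to be found in the camera images.
- magnifier: Magnifying lens lying flat, 12 mm high, 160 long (x): steel-rimmed round glass 60 across centred at x +50; black handle 15 wide (y) from x -80 to +3, brass neck 11 wide between. Origin at the middle of its length on the underside, z up. 75 g, centre of mass within 15 mm of the origin: pinch the handle across its width near x -12.
- tweezer_case: Slim stainless steel tweezer case, shut, with a pair of tweezers stamped on its lid: 120 long (x), 24 wide (y), 16 high, rounded edges. Origin at the centre of the underside, z up. 60 g.
- pill_organiser: Seven-day plastic pill organiser: white strip with seven shut orange-yellow hinged lids in a row: 150 long (x), 35 wide (y), 26 high. The lids do not open here. Origin at the centre of the underside, z up. 60 g.
- antiseptic_bottle: Small brown glass bottle with a paper label band and a black screw cap, standing: body 33 mm in diameter up to height 36, shoulder, cap 22 in diameter up to height 55. Origin at the centre of the underside, z up. 45 g.
- spring_clip: Small red spring clip with a steel spring, lying on its side: 42 long (x from -21 to +21), 12 high, 14 wide (y) over the straight jaws from x -5 to +21, flaring to about 21 wide at the tail (-x). Origin on the underside, z up; pinch it across y at about x +5. It is rigid here. 14 g.
- green_tray: Green tray, splinter kit. Fixed open tray, mm: 212 (x) by 177 (y), outer walls 22 high, dividers 18, walls 3 thick, floor top at z 3. Origin: centre of the underside. Compartments (clear): LONG 206x88, x -103..103, y -85.5..2.5; MIDDLE 143x80, x -103..40, y 5.5..85.5; SMALL 60x80, x 43..103, y 5.5..85.5.
- blue_tray: Blue tray, same moulding as the green, pill kit. Fixed open tray, mm: 212 (x) by 177 (y), outer walls 22 high, dividers 18, walls 3 thick, floor top at z 3. Origin: centre of the underside. Compartments (clear): LONG 206x88, x -103..103, y -85.5..2.5; MIDDLE 143x80, x -103..40, y 5.5..85.5; SMALL 60x80, x 43..103, y 5.5..85.5.
- cream_jar: Round white cream jar with a pale pink lid, 47 mm in diameter, 38 high, standing among the things; it belongs to neither kit. Origin at the centre of the underside.
- bowl: White ceramic bowl, 104 mm across the rim, 45 high, empty; stays where it is. Origin at the centre of the underside.
- clock: Small cream-coloured alarm clock, 34 (x) by 72 (y), 65 high; stays where it is. Origin at the centre of the underside.
Mind the look-alikes: they are no part of the job. What is shaped like the tweezer_case but pink or yellow is not meant.

How it is judged:
At the end, for the whole second after the job is handed in: Green: magnifier LONG, tweezer case MIDDLE, bottle SMALL. Blue: organiser LONG, clip SMALL. Each origin is between its compartment's walls, underside within 5 mm of the floor, tilt under 0.12 rad, at rest. Jar, bowl, clock within 20 mm of their starts (x of magnifier in the frame of green_tray between -0.03 and 0.03 m and y of magnifier in the frame of green_tray between -0.0815 and -0.0015 m and z of magnifier in the frame of green_tray between -0.002 and 0.008 m and angle between each of magnifier, tweezer_case, antiseptic_bottle, pill_organiser, spring_clip's own z axis and vertical below 0.12 rad and linear speed of each of magnifier, tweezer_case, antiseptic_bottle, pill_organiser, spring_clip below 0.02 m/s and angular speed of each of magnifier, tweezer_case, antiseptic_bottle, pill_organiser, spring_clip below 0.2 rad/s and x of tweezer_case in the frame of green_tray between -0.0535 and -0.0095 m and y of tweezer_case in the frame of green_tray between 0.0095 and 0.0815 m and z of tweezer_case in the frame of green_tray between -0.002 and 0.008 m and x of antiseptic_bottle in the frame of green_tray between 0.047 and 0.099 m and y of antiseptic_bottle in the frame of green_tray between 0.0095 and 0.0815 m and z of antiseptic_bottle in the frame of green_tray between -0.002 and 0.008 m and x of pill_organiser in the frame of blue_tray between -0.034 and 0.034 m and y of pill_organiser in the frame of blue_tray between -0.0775 and -0.0055 m and z of pill_organiser in the frame of blue_tray between -0.002 and 0.008 m and x of spring_clip in the frame of blue_tray between 0.047 and 0.099 m and y of spring_clip in the frame of blue_tray between 0.0095 and 0.0815 m and z of spring_clip in the frame of blue_tray between -0.002 and 0.008 m and distance of each of cream_jar, bowl, clock from where it was at the start of the episode below 0.02 m); the robot touches nothing.
It fails at once if the cream jar, bowl or clock is pushed more than 20 mm out of its place or tipped over (distance of any of cream_jar, bowl, clock from where it was at the start of the episode above 0.02 m or angle between any of cream_jar, bowl, clock's own z axis and vertical above 0.4 rad).
It fails at once if one of the five things is dropped (free of the fingers, falls faster than 0.7 m/s: about 25 mm) ((linear speed of magnifier above 0.7 m/s and contact force between the fingers and magnifier below 0.05 N) or (linear speed of tweezer_case above 0.7 m/s and contact force between the fingers and tweezer_case below 0.05 N) or (linear speed of pill_organiser above 0.7 m/s and contact force between the fingers and pill_organiser below 0.05 N) or (linear speed of antiseptic_bottle above 0.7 m/s and contact force between the fingers and antiseptic_bottle below 0.05 N) or (linear speed of spring_clip above 0.7 m/s and contact force between the fingers and spring_clip below 0.05 N)).
It fails at once if the antiseptic bottle is tipped over (angle between antiseptic_bottle's own z axis and vertical above 1 rad).
It also fails if it takes over 109 s, if anything falls off the work surface, if the arm or the gripper's body presses on something with over 40 N, if the wrist force passes 120 N, or if a joint passes its speed limit or range.

### The arm

A 6-joint arm with a two-finger parallel gripper is mounted at the origin on the work surface. World frame = base frame: x ahead of the robot, y to its left, z up, the work surface at z = 0. Lengths are in m, angles in rad, forces in N, time in s.
With the tool pointing down it reaches from about 0.35 to 0.975 m from the base axis. Payload 4.9 kg.
Tool frame: the origin (TCP) lies midway between the tips of the shut fingers; the grasp point (between the pads) lies 19 mm behind it; z points along the fingers, y is the direction in which the jaws open and shut (so a half turn about z gives the same grasp; the last joint's range is limited). The gripper opens to 85 mm and grips with 20 to 120 N. Pads are 22 mm wide; open, the fingers measure 114 mm over their backs; the gripper's body (76 mm by 85 mm) begins 54 mm behind the grasp point. The pads swing forward as they close: fully open they stand 13 mm farther back than shut.
Start: joints at [1.11, 0.053, 1.613, -0, 1.476, -0.119], TCP at [0.209, 0.589, 0.231] pointing down, gripper open.
Joint ranges: [-3.01, 3.01], [-1.01, 2.22], [0.06, 2.58], [-1.02, 4.17], [0.09, 2.62], [-3.14, 3.14]. Speed limits (rad/s): [2.57, 2.57, 3.14, 3.14, 3.14, 3.14].

### API

Orientations are given as a rotation vector (axis times angle).
In Python, from station import ctrl gives the robot as it stands.
- The arm moves only by the shell command python3 -m jog 'ROWS' [FORCE]. ROWS is JSON, one flat list of numbers, 7 for each row, row after row: the opening, from 0 (shut) to 1 (fully open), then the shift along the tool's x, y, z in m, then the turn, a rotation vector about the tool's x, y, z in degrees. A call has 1 to 10 rows; each row shifts and turns the commanded pose from where the row before left it, along the tool's axes as they then stand; what a row does not reach is not made up. A row lasts 1/8 s, in which the tool goes at most 62.5 mm and 10.7 degrees, less where a joint would pass 70% of its speed; a pose out of reach is approached as far as the arm can. A call with a gripper value outside its range is refused whole. The fingers move at their own pace and stop on an object; FORCE is the grip in N (left out, the last holds). Time passes only in rows, so rows that do not move let the fingers close. It gives the time, the measured TCP pose, the force and the opening at its end, in the units of the state.
- ctrl.get_obs(): the state, without advancing time (a new reading comes with each control period).
- ctrl.get_image(name): name is "scene" or "top" or "wrist"; returns a dict with "image" (384x512x3 uint8, blue, green, red), "camera_matrix" (3x3 intrinsics, pixels), "rvec" (rotation vector, rad) and "tvec" (3), from world to camera coordinates, as OpenCV has them; the wrist camera has in their place "mount" (4x4, takes a point from camera to tool coordinates, whose origin is the TCP and whose axes are the flange's). Camera axes: x right, y down, z forward; pixel columns grow to the right and rows downward; lengths in m; the calibration is good to about 2 mm. A picture is of the moment at which its call begins: read the wrist's pose just before it. There is no depth.
- ctrl.finish_job(): hands the job in, once; it reports no verdict.
Trained networks look in a picture, given as the dict that the camera call returned (one of the last four; its "shot" number tells which), for a name from the list of things; names that differ only in an ending like _2 or _b are one class to them, and where a whole thing is asked for, a point or a joint stands for the part that bears it (a point fixed in the world has none). Each returns a list of dicts, best first, with "p" (0 to 1); they miss things now and then, are a little off and sometimes report something else, mostly with a low value. They report only what shows in the picture. A call takes as long as a camera call. They do not tell look-alikes from the thing itself.
- ctrl.boxes_of(target, picture): "box" ([centre column, centre row, width, height] in pixels, round what is visible of it).
The state is a dict: "t": time; "q": joint angles; "dq": joint speeds; "effort": joint torques, N m; "tool_pos": TCP position; "tool_rot": TCP orientation; "contact_force": force on the tool from outside, world axes, zero at the start; "wrist_torque": the same for the moment, N m; "opening": finger opening in m.
Only numpy, scipy, OpenCV 4.12 (cv2) and the standard library are available. Lean on these libraries where they do the work, as an engineer would, in place of code of your own. Each camera call takes 0.05 s, during which the arm holds its last target. There are 200 camera calls.

## Working session

There is one attempt and no reset: what is moved stays moved. The work goes in short steps, Python scripts to look and compute and a shell command to move; the robot and the scene stay as the last step left them, time stands still between calls to the robot, and variables do not carry over. Pictures are saved under pics/ and viewed, about 12 in all and at most 16, crops included, and the job is handed in when it is done.

```bash
ls; mkdir -p pics; cat > h.py <<'E'
import numpy as np, cv2
from station import ctrl
def ray(P,uv,z):
    R=cv2.Rodrigues(np.array(P['rvec'],float))[0];t=np.array(P['tvec'],float).ravel()
    K=np.array(P['camera_matrix'],float)
    d=R.T@np.linalg.inv(K)@np.array([uv[0],uv[1],1.]);c=-R.T@t
    return c+d*(z-c[2])/d[2]
E
python3 - <<'E'
from h import *
o=ctrl.get_obs();print({k:np.round(v,3).tolist() for k,v in o.items()})
for n in('top','scene'):
    P=ctrl.get_image(n);cv2.imwrite(f'pics/{n}0.png',P['image'])
    for nm,h in dict(magnifier=.01,tweezer_case=.016,pill_organiser=.026,antiseptic_bottle=.03,spring_clip=.012,green_tray=.02,blue_tray=.02,cream_jar=.038,bowl=.045,clock=.065).items():
        for b in ctrl.boxes_of(nm,P)[:4]:
            print(n,nm,round(b['p'],2),np.round(b['box']).tolist(),ray(P,b['box'][:2],h).round(3).tolist())
E
```

```text
pics
{'t': 0.0, 'q': [1.11, 0.053, 1.614, -0.0, 1.476, -0.119], 'dq': [0.0, 0.001, -0.0, 0.001, 0.0, 0.0], 'effort': [-0.0, -39.369, -37.017, -0.0, 0.007, -0.0], 'tool_pos': [0.209, 0.588, 0.23], 'tool_rot': [-0.534, -3.095, 0.003], 'contact_force': [-0.032, 1.06, 0.158], 'wrist_torque': [0.05, 0.011, -0.003], 'opening': 0.086}
top magnifier 0.77 [289.0, 231.0, 24.0, 49.0] [0.462, -0.004, 0.01]
top tweezer_case 0.86 [254.0, 174.0, 13.0, 36.0] [0.641, 0.111, 0.016]
top tweezer_case 0.8 [137.0, 181.0, 34.0, 27.0] [0.613, 0.487, 0.016]
top tweezer_case 0.68 [279.0, 133.0, 33.0, 11.0] [0.781, 0.031, 0.016]
top tweezer_case 0.66 [126.0, 236.0, 39.0, 26.0] [0.436, 0.509, 0.016]
top pill_organiser 0.6 [322.0, 178.0, 22.0, 45.0] [0.63, -0.106, 0.026]
top green_tray 0.87 [380.0, 227.0, 62.0, 76.0] [0.478, -0.288, 0.02]
top blue_tray 0.82 [196.0, 218.0, 61.0, 73.0] [0.497, 0.293, 0.02]
top cream_jar 0.51 [322.0, 227.0, 15.0, 17.0] [0.472, -0.104, 0.038]
top bowl 0.79 [363.0, 146.0, 32.0, 37.0] [0.732, -0.234, 0.045]
top clock 0.58 [208.0, 148.0, 25.0, 20.0] [0.715, 0.255, 0.065]
scene magnifie
[... 559 characters left out ...]
26, 0.263, 0.03]
scene spring_clip 0.38 [226.0, 218.0, 4.0, 14.0] [0.655, 0.007, 0.012]
scene green_tray 0.85 [128.0, 165.0, 82.0, 69.0] [0.504, -0.296, 0.02]
scene green_tray 0.57 [318.0, 245.0, 31.0, 20.0] [0.721, 0.256, 0.02]
scene blue_tray 0.75 [334.0, 180.0, 75.0, 64.0] [0.512, 0.308, 0.02]
scene cream_jar 0.61 [194.0, 159.0, 19.0, 18.0] [0.482, -0.103, 0.038]
scene cream_jar 0.57 [270.0, 161.0, 12.0, 20.0] [0.47, 0.12, 0.038]
scene cream_jar 0.21 [222.0, 220.0, 5.0, 8.0] [0.674, 0.002, 0.038]
scene bowl 0.61 [126.0, 236.0, 41.0, 36.0] [0.742, -0.233, 0.045]
scene clock 0.96 [319.0, 244.0, 32.0, 20.0] [0.74, 0.25, 0.065]
scene clock 0.56 [269.0, 160.0, 11.0, 16.0] [0.488, 0.116, 0.065]
```

```bash
python3 - <<'E'
import cv2
a=cv2.imread('pics/top0.png')
c=a[110:270,100:430]
cv2.imwrite('pics/c1.png',cv2.resize(c,None,fx=2.4,fy=2.4,interpolation=cv2.INTER_CUBIC))
E
```

```text
(no output)
```

View pics/c1.png

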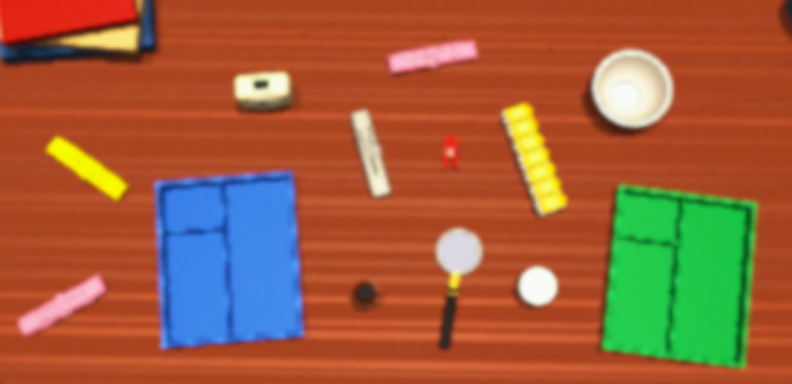

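The real steel case is the grey one at crop (370,153). The pink and yellow cases are decoys. In both trays the small compartment is at the upper left (+x,+y) and LONG is on the right. The magnifier's handle points toward the robot. Next I measure the poses by colour.

```bash
cat >> h.py <<'E'
def fit(P,mask,z,roi=None):
    m=np.zeros(mask.shape,np.uint8)
    if roi: x0,y0,x1,y1=roi; m[y0:y1,x0:x1]=mask[y0:y1,x0:x1]
    else: m=mask.astype(np.uint8)
    n,l,s,c=cv2.connectedComponentsWithStats(m.astype(np.uint8))
    i=1+np.argmax(s[1:,4]); ys,xs=np.nonzero(l==i)
    pts=np.array([ray(P,(a,b),z)[:2] for a,b in zip(xs,ys)],np.float32)*1000
    r=cv2.minAreaRect(pts); L=cv2.boxPoints(r)
    e=[L[1]-L[0],L[2]-L[1]]; e=max(e,key=np.linalg.norm); a=np.degrees(np.arctan2(e[1],e[0]))
    a=(a+90)%180-90
    return dict(c=np.round(r[0],1).tolist(),mean=pts.mean(0).round(1).tolist(),size=sorted(np.round(r[1],1).tolist()),long_axis_deg=round(float(a),1),n=len(xs))
E
python3 - <<'E'
from h import *
P=ctrl.get_image('top');I=P['image'];H=cv2.cvtColor(I,cv2.COLOR_BGR2HSV);h,s,v=[H[...,i].astype(int) for i in range(3)]
R=cv2.Rodrigues(np.array(P['rvec'],float))[0];print('cam',(-R.T@np.ravel(P['tvec'])).round(3))
print('green',fit(P,(h>45)&(h<75)&(s>120),.021,(340,170,430,270)))
print('blue',fit(P,(h>100)&(h<130)&(s>120),.021,(155,170,235,265)))
print('org',fit(P,((h>20)&(h<40)&(s>80)&(v>120)),.026,(300,145,345,205)))
print('case',fit(P,(s<110)&(v>100),.014,(240,150,266,197)))
print('clip',fit(P,((h<6)|(h>174))&(s>200)&(v>190),.01,(280,160,300,186)))
print('bottle',fit(P,(v<70),.05,(243,220,262,245)))
print('lens',fit(P,(s<110)&(v>110),.008,(278,200,305,228)))
print('handle',fit(P,(v<70),.008,(278,228,305,260)))
print('neck',fit(P,(h>18)&(h<38)&(s>150)&(v>120),.008,(278,215,305,240)))
for x,y in((287,173),(254,232),(286,215),(254,174)):print(H[y,x])
E
```

```text
cam [0.365 0.082 1.329]
green {'c': [485.9, -296.3], 'mean': [484.5, -296.5], 'size': [183.7, 218.0], 'long_axis_deg': -6.9, 'n': 4055}
blue {'c': [498.9, 295.4], 'mean': [497.5, 295.3999938964844], 'size': [180.4, 216.7], 'long_axis_deg': 5.4, 'n': 3899}
org {'c': [639.5, -107.7], 'mean': [638.4000244140625, -107.5999984741211], 'size': [39.2, 150.4], 'long_axis_deg': 20.2, 'n': 543}
case {'c': [644.9, 111.0], 'mean': [643.7000122070312, 111.4000015258789], 'size': [28.7, 121.7], 'long_axis_deg': 15.7, 'n': 303}
clip {'c': [660.1, 2.7], 'mean': [661.7000122070312, 2.200000047683716], 'size': [16.2, 23.2], 'long_axis_deg': 0.2, 'n': 29}
bottle {'c': [454.2, 113.9], 'mean': [453.8999938964844, 114.30000305175781], 'size': [15.2, 17.3], 'long_axis_deg': -44.1, 'n': 32}
lens {'c': [514.0, -7.5], 'mean': [514.4000244140625, -8.100000381469727], 'size': [60.6, 60.9], 'long_axis_deg': -0.1, 'n': 306}
handle {'c': [420.5, 5.4], 'mean': [420.79998779296875, 5.599999904632568], 'size': [8.0, 63.3], 'long_axis_deg': -7.9, 'n': 52}
neck {'c': [469.2, -2.9], 'mean': [471.0, -1.899999976158142], 'size': [12.7, 22.3], 'long_axis_deg': 0.2, 'n': 30}
[  7 116 240]
[ 9 86 59]
[127  10 227]
[ 21  46 211]
```

```bash
cat >> h.py <<'E'
from scipy.spatial.transform import Rotation as Ro
def plan(x,y,z,psi,turnfirst=False):
    "mm, deg; shift in tool axes then turn about tool z"
    o=ctrl.get_obs();R=Ro.from_rotvec(o['tool_rot']).as_matrix();p=np.array(o['tool_pos'])*1000
    cur=np.degrees(np.arctan2(R[1,1],R[0,1])); dt=(psi-cur+90)%180-90
    if turnfirst: R=R@Ro.from_euler('z',-dt,degrees=True).as_matrix()
    print('t',round(o['t'],2),'pos',p.round(1),'psi',round(cur,1),'tilt',np.round(R[:2,2],3),'op',round(o['opening']*1000,1),'F',np.round(o['contact_force'],1))
    print('SHIFT mm',(R.T@(np.array([x,y,z])-p)).round(1),'TURN z',round(-dt,1),'world d',(np.array([x,y,z])-p).round(0))
def wrist():
    o=ctrl.get_obs();P=ctrl.get_image('wrist')
    T=np.eye(4);T[:3,:3]=Ro.from_rotvec(o['tool_rot']).as_matrix();T[:3,3]=o['tool_pos']
    M=np.linalg.inv(T@np.array(P['mount'],float))
    P['rvec']=cv2.Rodrigues(M[:3,:3])[0].ravel();P['tvec']=M[:3,3];return P
def pix(P,X):
    return cv2.projectPoints(np.array(X,float).reshape(-1,3),np.array(P['rvec'],float),np.array(P['tvec'],float),np.array(P['camera_matrix'],float),None)[0].reshape(-1,2)
E
python3 - <<'E'
from h import *
plan(644,111,200,105.7)
P=ctrl.get_image('wrist');print(np.round(P['mount'],3).tolist(),np.round(P['camera_matrix']).tolist())
E
```

```text
t 1.15 pos [209.5 588.8 231.3] psi 70.4 tilt [-0. -0.] op 85.2 F [ 0.1  0.3 -0. ]
SHIFT mm [-569.6 -304.5   31.3] TURN z -35.3 world d [ 435. -478.  -31.]
[[-0.001, -0.956, -0.294, 0.074], [1.0, -0.001, 0.0, -0.0], [-0.001, -0.294, 0.956, -0.141], [0.0, 0.0, 0.0, 1.0]] [[315.0, 0.0, 256.0], [0.0, 315.0, 190.0], [0.0, 0.0, 1.0]]
```

```bash
python3 -m jog '[1,-0.047,-0.0254,0.002,0,0,0, 1,-0.047,-0.0254,0.003,0,0,0, 1,-0.047,-0.0254,0.003,0,0,0, 1,-0.047,-0.0254,0.003,0,0,0, 1,-0.047,-0.0254,0.003,0,0,0, 1,-0.047,-0.0254,0.003,0,0,0, 1,-0.047,-0.0254,0.003,0,0,0, 1,-0.047,-0.0254,0.003,0,0,0]' 
python3 -m jog '[1,-0.047,-0.0254,0.003,0,0,0, 1,-0.047,-0.0254,0.003,0,0,0, 1,-0.047,-0.0254,0.002,0,0,0, 1,-0.0526,-0.0251,0,0,0,0, 1,0,0,0,0,0,-9, 1,0,0,0,0,0,-9, 1,0,0,0,0,0,-9, 1,0,0,0,0,0,-8.3, 1,0,0,0,0,0,0]'
cat > w.py <<'E'
import sys
from h import *
P=wrist();I=P['image'];cv2.imwrite(sys.argv[1],I)
H=cv2.cvtColor(I,cv2.COLOR_BGR2HSV);h,s,v=[H[...,i].astype(int) for i in range(3)]
hd=dict(magnifier=.01,tweezer_case=.016,pill_organiser=.026,antiseptic_bottle=.03,spring_clip=.012,green_tray=.02,blue_tray=.02,cream_jar=.038)
for nm in sys.argv[2:]:
    for b in ctrl.boxes_of(nm,P)[:2]: print(nm,round(b['p'],2),np.round(b['box']).tolist(),(1000*ray(P,b['box'][:2],hd[nm])).round(1).tolist())
E
python3 w.py pics/w1.png tweezer_case; python3 -c "
from h import *;plan(644,111,30,105.7)"
```

```text
t: 2.2
tool_pos: [0.4967, 0.27, 0.2085]
tool_rot: [0.534, 3.095, 0.001]
contact_force: [0.3, 0.3, -0.0]
opening: 0.0853
t: 3.32
tool_pos: [0.6441, 0.111, 0.2003]
tool_rot: [0.427, -3.112, -0.0]
contact_force: [0.8, -0.3, 0.7]
opening: 0.0856
tweezer_case 0.95 [255.0, 163.0, 20.0, 110.0] [640.7, 108.9, 16.0]
tweezer_case 0.78 [158.0, 259.0, 107.0, 31.0] [779.2, 30.6, 16.0]
t 3.42 pos [644.1 111.  200.3] psi 105.6 tilt [-0. -0.] op 85.3 F [-1.4 -0.6  1. ]
SHIFT mm [  0.    0.  170.3] TURN z -0.1 world d [  -0.   -0. -170.]
```

View pics/w1.png

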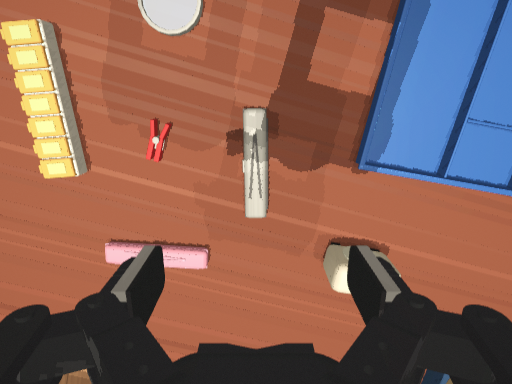

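```bash
cat > c.py <<'E'
from h import *
P=wrist();I=P['image'];H=cv2.cvtColor(I,cv2.COLOR_BGR2HSV);h,s,v=[H[...,i].astype(int) for i in range(3)]
print('case',fit(P,(s<100)&(v>95),.015,(225,95,285,225)))
E
python3 c.py
```

```text
case {'c': [643.2, 108.9], 'mean': [641.4000244140625, 108.9000015258789], 'size': [26.6, 117.7], 'long_axis_deg': 16.1, 'n': 2547}
```

```bash
python3 -m jog '[0.7,0.0015,0.0025,0.045,0,0,0, 0.7,0,0,0.045,0,0,0, 0.7,0,0,0.045,0,0,0, 0.7,0,0,0.04,0,0,0, 0.7,0,0,0.021,0,0,0, 0.7,0,0,0,0,0,0, 0,0,0,0,0,0,0, 0,0,0,0,0,0,0, 0,0,0,0,0,0,0, 0,0,0,0,0,0,0]' 40
python3 -m jog '[0,0,0,0,0,0,0, 0,0,0,0,0,0,0, 0,0,0,-0.03,0,0,0, 0,0,0,-0.05,0,0,0, 0,0,0,-0.05,0,0,0, 0,0,0,0,0,0,0]'
python3 - <<'E'
from h import *
a=np.radians(-6.5);c=np.array([486,-296.4]);u=np.array([np.cos(a),np.sin(a)]);w=np.array([-u[1],u[0]])
t=c+u*-31.5+w*45.5;print(t)
plan(*t,134,83.5)
E
```

```text
t: 4.72
tool_pos: [0.6439, 0.1131, 0.007]
tool_rot: [-0.429, 3.108, -0.0]
contact_force: [-0.2, 0.8, 6.5]
opening: 0.0228
t: 5.48
tool_pos: [0.6456, 0.1133, 0.1413]
tool_rot: [-0.428, 3.101, -0.001]
contact_force: [-0.6, -1.1, -0.5]
opening: 0.0223
[ 459.85323277 -247.62657933]
t 5.47 pos [645.6 113.3 141.3] psi 105.7 tilt [0.011 0.001] op 22.3 F [-0.6 -1.1 -0.5]
SHIFT mm [ 276.7 -297.1    4.9] TURN z 22.2 world d [-186. -361.   -7.]
```

```bash
python3 -m jog '[0,0.03,-0.033,-0.005,0,0,0, 0,0.031,-0.033,-0.005,0,0,0, 0,0.031,-0.033,0,0,0,0, 0,0.031,-0.033,0,0,0,0, 0,0.031,-0.033,0,0,0,0, 0,0.031,-0.033,0,0,0,0, 0,0.031,-0.033,0,0,0,0, 0,0.031,-0.033,0,0,0,0, 0,0.029,-0.033,0,0,0,0]'
python3 -m jog '[0,0,0,0,0,0,7.4, 0,0,0,0,0,0,7.4, 0,0,0,0,0,0,7.4, 0,0,0,0,0,0,0]'
python3 w.py pics/w2.png green_tray; python3 - <<'E'
from h import *
P=wrist();I=P['image'];H=cv2.cvtColor(I,cv2.COLOR_BGR2HSV);h,s,v=[H[...,i].astype(int) for i in range(3)]
print(fit(P,(h>45)&(h<75)&(s>100),.021))
plan(463.8,-248,134,83.5)
E
```

```text
t: 6.6
tool_pos: [0.4552, -0.2483, 0.1432]
tool_rot: [0.429, -3.111, -0.002]
contact_force: [0.6, -0.3, -1.1]
opening: 0.0227
t: 7.1
tool_pos: [0.4561, -0.2473, 0.1432]
tool_rot: [-0.175, -3.135, -0.001]
contact_force: [-0.4, 0.4, -0.8]
opening: 0.0228
green_tray 0.94 [198.0, 205.0, 229.0, 226.0] [470.4, -301.2, 20.0]
green_tray 0.17 [255.0, 237.0, 54.0, 218.0] [507.7, -253.6, 20.0]
{'c': [472.1, -297.4], 'mean': [444.0, -312.3999938964844], 'size': [181.4, 190.9], 'long_axis_deg': -7.0, 'n': 28528}
t 7.25 pos [ 456.5 -247.4  143.8] psi 83.6 tilt [-0.001  0.   ] op 22.9 F [ 0.6  0.9 -0.6]
SHIFT mm [-7.4  0.2  9.8] TURN z 0.1 world d [  7.  -1. -10.]
```

View pics/w2.png

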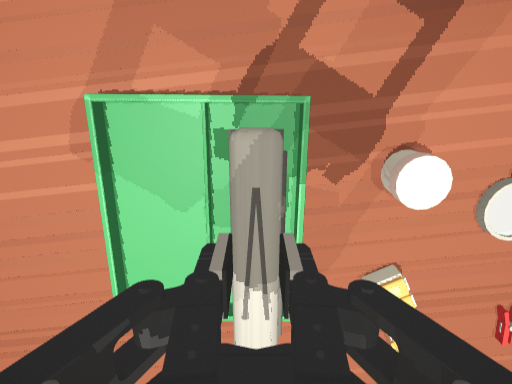

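```bash
python3 - <<'E'
from h import *
P=wrist()
for q,z in(((86,96),.022),((310,98),.022),((205,102),.018),((257,129),.1525),((231,133),.1525),((282,133),.1525)):print(q,(1000*ray(P,q,z)).round(1))
a=np.radians(-6.7);c=np.array([486,-296.4]);R=np.array([[np.cos(a),-np.sin(a)],[np.sin(a),np.cos(a)]])
for p in((-106,-88.5),(-106,88.5)):print(c+R@p)
E
```

```text
(86, 96) [ 369.4 -374.3   22. ]
(310, 98) [ 391.1 -196.6   22. ]
(205, 102) [ 384.7 -281.2   18. ]
(257, 129) [ 396.6 -240.7  152.5]
(231, 133) [ 397.  -251.6  152.5]
(282, 133) [ 399.4 -230.5  152.5]
[ 370.39855092 -371.92850435]
[ 391.04927138 -196.13729938]
```

```bash
python3 -m jog '[0,-0.005,-0.001,0.045,0,0,0, 0,0,0,0.045,0,0,0, 0,0,0,0.03,0,0,0, 0,0,0,0.006,0,0,0, 0,0,0,0.004,0,0,0, 0,0,0,0,0,0,0, 0,0,0,0,0,0,0]'
python3 -m jog '[0,0,0,0.0015,0,0,0, 0,0,0,0,0,0,0]'; python3 -m jog '[0,0,0,0.0015,0,0,0, 0,0,0,0,0,0,0]'
```

```text
t: 8.18
tool_pos: [0.4625, -0.2499, 0.0158]
tool_rot: [0.177, 3.134, -0.002]
contact_force: [-0.2, -0.5, -1.9]
opening: 0.0228
t: 8.43
tool_pos: [0.4616, -0.2492, 0.013]
tool_rot: [0.178, 3.136, -0.0]
contact_force: [0.5, 0.8, -0.9]
opening: 0.0226
t: 8.68
tool_pos: [0.4614, -0.2491, 0.0111]
tool_rot: [-0.178, -3.136, -0.0]
contact_force: [-0.3, 0.4, -0.1]
opening: 0.0226
```

```bash
python3 -m jog '[0,0,0,0.0015,0,0,0, 0,0,0,0,0,0,0]'; python3 -m jog '[0,0,0,0.0015,0,0,0, 0,0,0,0,0,0,0]'; python3 -m jog '[0,0,0,0.0015,0,0,0, 0,0,0,0,0,0,0]'
```

```text
t: 8.93
tool_pos: [0.4617, -0.2493, 0.01]
tool_rot: [0.178, 3.137, -0.0]
contact_force: [-0.8, 0.4, 1.3]
opening: 0.0227
t: 9.18
tool_pos: [0.4617, -0.2493, 0.01]
tool_rot: [-0.177, -3.135, -0.001]
contact_force: [-6.0, 4.1, 12.4]
opening: 0.0226
t: 9.43
tool_pos: [0.4617, -0.2493, 0.0099]
tool_rot: [-0.177, -3.134, -0.002]
contact_force: [-11.0, 6.4, 23.6]
opening: 0.0227
```

```bash
python3 -m jog '[0,0,0,-0.003,0,0,0, 0.5,0,0,0,0,0,0, 0.5,0,0,0,0,0,0, 0.5,0,0,0,0,0,0, 0.5,0,0,-0.02,0,0,0, 0.5,0,0,-0.045,0,0,0, 0.5,0,0,-0.045,0,0,0, 0.5,0,0,-0.045,0,0,0, 0.5,0,0,-0.02,0,0,0, 0.5,0,0,0,0,0,0]'
python3 -c "
from h import *;plan(452.6,1,190,82)"; python3 w.py pics/w3.png tweezer_case
```

```text
t: 10.68
tool_pos: [0.4622, -0.2496, 0.1857]
tool_rot: [0.178, 3.135, -0.002]
contact_force: [-0.4, -0.4, -0.7]
opening: 0.0423
t 10.68 pos [ 462.2 -249.6  185.7] psi 83.5 tilt [ 0.002 -0.001] op 42.3 F [-0.4 -0.4 -0.7]
SHIFT mm [ 37.8 248.   -4.7] TURN z 1.5 world d [-10. 251.   4.]
tweezer_case 0.87 [256.0, 164.0, 24.0, 116.0] [456.8, -249.3, 16.0]
```

View pics/w3.png

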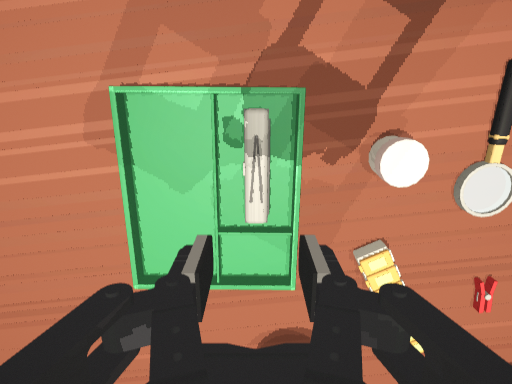

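The case lies flat in MIDDLE. Next is the magnifier.

```bash
python3 -m jog '[0.5,0.0076,0.0496,0,0,0,0, 0.5,0.0076,0.0496,0,0,0,0, 0.5,0.0076,0.0496,0,0,0,0, 0.5,0.0076,0.0496,0,0,0,0, 0.5,0.0074,0.0496,0,0,0,1.5, 0.5,0,0,0,0,0,0]'
cat > m.py <<'E'
from h import *
P=wrist();I=P['image'];cv2.imwrite('pics/w4.png',I);H=cv2.cvtColor(I,cv2.COLOR_BGR2HSV);h,s,v=[H[...,i].astype(int) for i in range(3)]
b=ctrl.boxes_of('magnifier',P)[0];print(b)
x,y,w,hh=[int(k) for k in b['box']];r=(max(0,x-w//2-4),max(0,y-hh//2-4),x+w//2+4,y+hh//2+4)
print('handle',fit(P,v<60,.01,r));print('lens',fit(P,(s<90)&(v>100),.01,r));
plan(452,1,4,82)
E
python3 m.py
```

```text
t: 11.52
tool_pos: [0.4503, 0.0042, 0.1819]
tool_rot: [-0.21, -3.13, -0.001]
contact_force: [0.9, 0.0, 0.2]
opening: 0.0429
{'box': [249.4, 179.4, 54.8, 149.8], 'p': 0.63}
handle {'c': [420.0, 4.4], 'mean': [414.6000061035156, 4.400000095367432], 'size': [13.8, 70.1], 'long_axis_deg': -8.3, 'n': 632}
lens {'c': [509.4, -6.9], 'mean': [509.70001220703125, -9.300000190734863], 'size': [61.1, 69.1], 'long_axis_deg': -45.5, 'n': 2460}
t 11.62 pos [451.    1.7 182.7] psi 82.1 tilt [-0.004  0.   ] op 42.4 F [-0.1 -0.4 -0.7]
SHIFT mm [ -1.7  -0.5 178.7] TURN z 0.1 world d [   1.   -1. -179.]
```

View pics/w4.png

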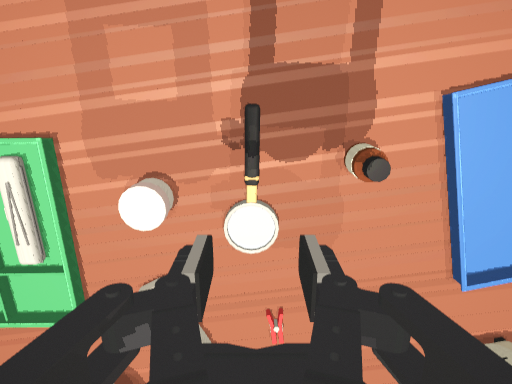

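```bash
python3 - <<'E'
from h import *
P=wrist()
L=ray(P,(251.5,226),.01)*1000;B=ray(P,(252.5,104),.01)*1000
u=(L-B)/np.linalg.norm(L-B);print(L,B,np.linalg.norm(L-B),np.degrees(np.arctan2(u[1],u[0])))
for k in (L-62*u,B+68*u):print(k);
k=(L-62*u+B+68*u)/2
plan(k[0],k[1],4,90+np.degrees(np.arctan2(u[1],u[0])))
print('bottle cap',1000*ray(P,(378,169),.055))
E
```

```text
[511.90031204 -11.72079486  10.        ] [386.29978118   7.30480074  10.        ] 127.0333288625289 -8.61351308266527
[450.59960471  -2.43514567  10.        ]
[453.53281502  -2.87945966  10.        ]
t 11.68 pos [451.3   1.1 183.1] psi 82.0 tilt [-0.003  0.   ] op 42.3 F [ 0.3 -0.2  0.2]
SHIFT mm [ -1.8  -3.6 179.1] TURN z 0.6 world d [   1.   -4. -179.]
bottle cap [454.55332655 108.78771004  55.        ]
```

```bash
python3 -m jog '[0.45,-0.002,-0.0035,0.045,0,0,0, 0.45,0,0,0.045,0,0,0, 0.45,0,0,0.045,0,0,0, 0.45,0,0,0.03,0,0,0, 0.45,0,0,0.012,0,0,0, 0.45,0,0,0,0,0,0]'
python3 -m jog '[0,0,0,0.002,0,0,0, 0,0,0,0,0,0,0, 0,0,0,0,0,0,0, 0,0,0,0,0,0,0, 0,0,0,0,0,0,0]'
python3 -m jog '[0,0,0,-0.03,0,0,0, 0,0,0,-0.045,0,0,0, 0,0,0,-0.045,0,0,0, 0,0,0,0,0,0,0, 0,0,0,0,0,0,0]'
python3 - <<'E'
from h import *
a=np.radians(-6.9);c=np.array([485.5,-297.3]);R=np.array([[np.cos(a),-np.sin(a)],[np.sin(a),np.cos(a)]])
t=c+R@np.array([-12,-41.5]);print(t);plan(*t,126,83)
E
```

```text
t: 12.42
tool_pos: [0.4531, -0.003, 0.0072]
tool_rot: [-0.221, -3.132, -0.0]
contact_force: [0.3, -0.1, 0.2]
opening: 0.0388
t: 13.05
tool_pos: [0.4549, -0.0026, 0.0073]
tool_rot: [0.218, 3.131, -0.001]
contact_force: [0.2, -0.6, 6.8]
opening: 0.0136
t: 13.68
tool_pos: [0.4528, -0.002, 0.125]
tool_rot: [-0.218, -3.133, -0.0]
contact_force: [0.0, 0.2, -0.6]
opening: 0.0133
[ 468.60123309 -337.05778762]
t 13.68 pos [452.8  -2.  125. ] psi 82.0 tilt [-0.001  0.   ] op 13.3 F [ 0.   0.2 -0.6]
SHIFT mm [ -62.1 -329.6   -1.1] TURN z -1.0 world d [  16. -335.    1.]
```

```bash
python3 -m jog '[0,-0.009,-0.047,0,0,0,-1, 0,-0.009,-0.047,0,0,0,0, 0,-0.009,-0.047,0,0,0,0, 0,-0.009,-0.047,0,0,0,0, 0,-0.009,-0.047,0,0,0,0, 0,-0.009,-0.047,0,0,0,0, 0,-0.009,-0.047,0,0,0,0, 0,0,0,0,0,0,0, 0,0,0,0,0,0,0]'
python3 w.py pics/w5.png magnifier; python3 -c "
from h import *;plan(468.6,-337,10.2,83)"
```

```text
t: 14.8
tool_pos: [0.4742, -0.3352, 0.1235]
tool_rot: [-0.191, -3.133, -0.005]
contact_force: [1.0, -0.4, -0.7]
opening: 0.0136
magnifier 0.58 [254.0, 227.0, 49.0, 243.0] [511.3, -341.5, 10.0]
t 14.9 pos [ 474.7 -334.9  124.5] psi 83.1 tilt [-0.002  0.002] op 13.3 F [ 0.4 -0.3 -0.9]
SHIFT mm [  5.5  -3.1 114.3] TURN z 0.1 world d [  -6.   -2. -114.]
```

View pics/w5.png

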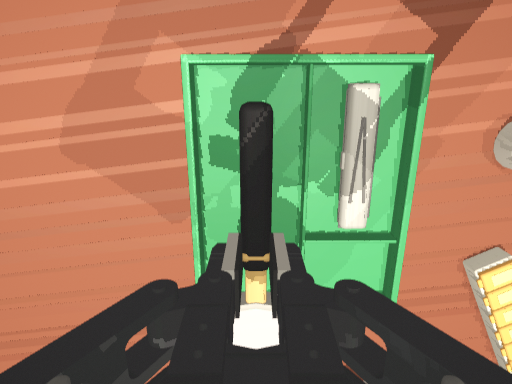

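```bash
python3 -m jog '[0,0.005,-0.003,0.04,0,0,0, 0,0,0,0.04,0,0,0, 0,0,0,0.022,0,0,0, 0,0,0,0.007,0,0,0, 0,0,0,0,0,0,0, 0,0,0,0,0,0,0]'
python3 -m jog '[0,0,0,0.002,0,0,0, 0,0,0,0,0,0,0]'; python3 -m jog '[0,0,0,0.002,0,0,0, 0,0,0,0,0,0,0]';python3 -m jog '[0,0,0,0.0015,0,0,0, 0,0,0,0,0,0,0]'
```

```text
t: 15.65
tool_pos: [0.4708, -0.3394, 0.0184]
tool_rot: [0.191, 3.134, -0.003]
contact_force: [-0.3, 1.4, -0.4]
opening: 0.0136
t: 15.9
tool_pos: [0.4701, -0.3391, 0.0153]
tool_rot: [0.191, 3.135, -0.001]
contact_force: [0.2, -0.2, -0.6]
opening: 0.0132
t: 16.15
tool_pos: [0.4697, -0.3388, 0.0126]
tool_rot: [-0.191, -3.135, -0.001]
contact_force: [-0.6, 0.2, -1.8]
opening: 0.0132
t: 16.4
tool_pos: [0.4698, -0.3388, 0.0111]
tool_rot: [-0.191, -3.135, -0.0]
contact_force: [-1.1, 1.1, -0.5]
opening: 0.0132
```

Next: touch down, release, rise, and check. After that I go to the bottle.

```bash
python3 -m jog '[0,0,0,0.0015,0,0,0, 0,0,0,0,0,0,0]'; python3 -m jog '[0.35,0,0,0,0,0,0, 0.35,0,0,0,0,0,0, 0.35,0,0,0,0,0,0, 0.35,0,0,-0.02,0,0,0, 0.35,0,0,-0.045,0,0,0, 0.35,0,0,-0.045,0,0,0, 0.35,0,0,-0.045,0,0,0, 0.7,0,0,-0.04,0,0,0, 0.7,0,0,0,0,0,0]'
python3 w.py pics/w6.png magnifier tweezer_case; python3 -c "
from h import *;plan(440,109,190,83)"
```

```text
t: 16.65
tool_pos: [0.47, -0.339, 0.0103]
tool_rot: [-0.191, -3.136, 0.0]
contact_force: [-1.1, 2.0, 3.0]
opening: 0.0131
t: 17.77
tool_pos: [0.472, -0.3408, 0.2117]
tool_rot: [0.191, 3.127, -0.011]
contact_force: [0.6, -0.4, -0.6]
opening: 0.06
magnifier 0.71 [256.0, 165.0, 52.0, 141.0] [476.0, -342.7, 10.0]
tweezer_case 0.65 [340.0, 140.0, 24.0, 112.0] [458.2, -250.8, 16.0]
t 17.93 pos [ 469.6 -338.6  204.7] psi 83.0 tilt [-0.  0.] op 59.8 F [ 0.6  0.2 -0.9]
SHIFT mm [ 83.8 440.7  14.8] TURN z 0.0 world d [-30. 448. -15.]
```

View pics/w6.png

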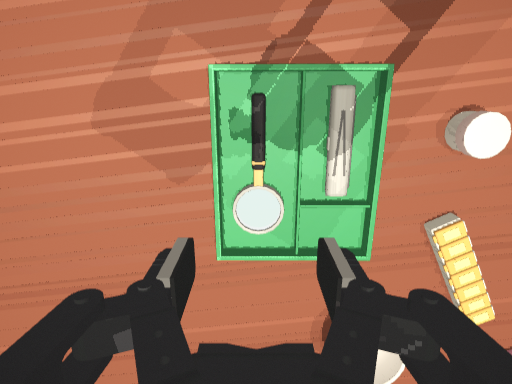

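```bash
python3 -m jog '[0.7,0.0078,0.049,0.001,0,0,0, 0.7,0.0078,0.049,0.001,0,0,0, 0.7,0.0078,0.049,0.001,0,0,0, 0.7,0.0078,0.049,0.001,0,0,0, 0.7,0.0078,0.049,0.001,0,0,0, 0.7,0.0078,0.049,0.001,0,0,0, 0.7,0.0078,0.049,0.001,0,0,0, 0.7,0.0078,0.049,0.001,0,0,0, 0.7,0.0078,0.049,0.001,0,0,0, 0.7,0,0,0,0,0,0]'
python3 -m jog '[0.9,0,0,0,0,0,0]'
cat > b.py <<'E'
from h import *
P=wrist();I=P['image'];cv2.imwrite('pics/w7.png',I);H=cv2.cvtColor(I,cv2.COLOR_BGR2HSV);h,s,v=[H[...,i].astype(int) for i in range(3)]
for b in ctrl.boxes_of('antiseptic_bottle',P)[:2]:print(b,ray(P,b['box'][:2],.03)*1000)
x,y,w,hh=[int(k) for k in ctrl.boxes_of('antiseptic_bottle',P)[0]['box']];r=(x-w//2-3,y-hh//2-3,x+w//2+3,y+hh//2+3)
print('cap',fit(P,v<55,.055,r)); print('whole',fit(P,(v<80)|(s<90),.055,r))
plan(454,111,21,83)
E
python3 b.py
```

```text
t: 19.18
tool_pos: [0.4522, 0.1098, 0.1939]
tool_rot: [-0.183, -3.133, 0.0]
contact_force: [0.1, -0.4, -0.3]
opening: 0.0597
t: 19.3
tool_pos: [0.4531, 0.1071, 0.1946]
tool_rot: [-0.191, -3.134, 0.001]
contact_force: [0.9, -0.7, 0.8]
opening: 0.0758
{'box': [263.1, 170.3, 29.4, 39.0], 'p': 0.94} [452.8040416  114.07123874  30.        ]
cap {'c': [445.2, 113.6], 'mean': [445.20001220703125, 113.4000015258789], 'size': [7.1, 18.4], 'long_axis_deg': 80.0, 'n': 106}
whole {'c': [452.1, 112.6], 'mean': [452.29998779296875, 112.4000015258789], 'size': [20.2, 22.8], 'long_axis_deg': -7.3, 'n': 444}
t 19.45 pos [453.8 106.3 195.3] psi 82.9 tilt [-0.001 -0.   ] op 76.5 F [-0.2 -0.1  0.2]
SHIFT mm [  0.2   4.8 174.3] TURN z -0.1 world d [   0.    5. -174.]
```

View pics/w7.png

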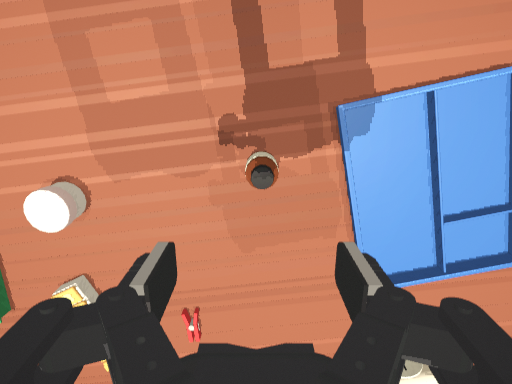

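```bash
python3 -m jog '[0.9,0.0015,0.0065,0.03,0,0,0, 0.9,0,0,0.04,0,0,0, 0.9,0,0,0.04,0,0,0, 0.9,0,0,0.04,0,0,0, 0.9,0,0,0.02,0,0,0, 0.9,0,0,0.009,0,0,0, 0.9,0,0,0,0,0,0, 0.9,0,0,0,0,0,0]'
python3 -m jog '[0.6,0,0,0,0,0,0, 0.5,0,0,0,0,0,0, 0.4,0,0,0,0,0,0, 0.3,0,0,0,0,0,0, 0.2,0,0,0,0,0,0, 0,0,0,0,0,0,0, 0,0,0,0,0,0,0, 0,0,0,0,0,0,0]' 35
python3 -m jog '[0,0,0,-0.01,0,0,0, 0,0,0,-0.03,0,0,0, 0,0,0,-0.045,0,0,0, 0,0,0,-0.045,0,0,0, 0,0,0,-0.02,0,0,0, 0,0,0,0,0,0,0, 0,0,0,0,0,0,0]'
python3 - <<'E'
from h import *
a=np.radians(-6.9);c=np.array([485.5,-297.3]);R=np.array([[np.cos(a),-np.sin(a)],[np.sin(a),np.cos(a)]])
t=c+R@np.array([73,45.5]);print(t);plan(*t,165,83)
E
```

```text
t: 20.45
tool_pos: [0.4543, 0.1138, 0.0181]
tool_rot: [0.192, 3.133, 0.001]
contact_force: [0.1, -0.2, 0.3]
opening: 0.0768
t: 21.45
tool_pos: [0.4536, 0.114, 0.0173]
tool_rot: [0.191, 3.135, 0.0]
contact_force: [-0.2, -1.5, 6.1]
opening: 0.0314
t: 22.32
tool_pos: [0.4521, 0.114, 0.1652]
tool_rot: [-0.191, -3.133, 0.0]
contact_force: [0.1, 0.0, -0.7]
opening: 0.0315
[ 563.43751213 -260.89953018]
t 22.32 pos [452.1 114.  165.2] psi 83.0 tilt [-0.003 -0.   ] op 31.5 F [ 0.1  0.  -0.7]
SHIFT mm [-156.1 -358.5   -0. ] TURN z 0.0 world d [ 111. -375.   -0.]
```

```bash
python3 -m jog '[0,-0.0175,-0.04,0,0,0,0, 0,-0.0175,-0.04,0,0,0,0, 0,-0.0175,-0.04,0,0,0,0, 0,-0.0175,-0.04,0,0,0,0, 0,-0.0175,-0.04,0,0,0,0, 0,-0.0175,-0.04,0,0,0,0, 0,-0.0175,-0.04,0,0,0,0, 0,-0.0175,-0.04,0,0,0,0, 0,-0.0161,-0.0385,0,0,0,0, 0,0,0,0,0,0,0]'
python3 -m jog '[0,0,0,0,0,0,0, 0,0,0,0,0,0,0]'
python3 w.py pics/w8.png antiseptic_bottle; python3 -c "
from h import *;plan(563.4,-260.9,20.3,83)"
```

```text
t: 23.58
tool_pos: [0.5637, -0.2626, 0.1641]
tool_rot: [-0.196, -3.132, -0.002]
contact_force: [-0.4, 1.7, -0.8]
opening: 0.0315
t: 23.82
tool_pos: [0.564, -0.2595, 0.1659]
tool_rot: [-0.19, -3.134, -0.001]
contact_force: [0.2, -0.2, -0.7]
opening: 0.0318
antiseptic_bottle 0.9 [256.0, 262.0, 73.0, 108.0] [648.8, -270.0, 30.0]
t 23.93 pos [ 564.3 -259.7  166.5] psi 83.1 tilt [-0.  0.] op 31.4 F [ 0.3  0.  -0.6]
SHIFT mm [  0.6  -1.3 146.2] TURN z 0.1 world d [  -1.   -1. -146.]
```

View pics/w8.png

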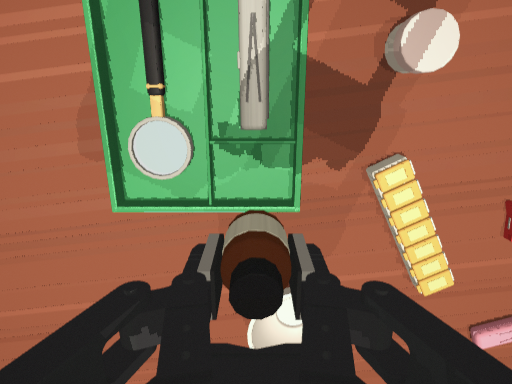

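```bash
python3 -m jog '[0,0.0005,-0.0015,0.04,0,0,0, 0,0,0,0.045,0,0,0, 0,0,0,0.035,0,0,0, 0,0,0,0.016,0,0,0, 0,0,0,0.005,0,0,0, 0,0,0,0,0,0,0, 0,0,0,0,0,0,0, 0,0,0,0,0,0,0]'
python3 -m jog '[0,0,0,0.0025,0,0,0, 0,0,0,0,0,0,0]'; python3 -m jog '[0,0,0,0.0015,0,0,0, 0,0,0,0,0,0,0]'; python3 -m jog '[0,0,0,0.0015,0,0,0, 0,0,0,0,0,0,0]'
```

```text
t: 24.92
tool_pos: [0.5646, -0.2628, 0.0272]
tool_rot: [0.191, 3.134, -0.002]
contact_force: [-1.7, 0.1, 0.1]
opening: 0.0315
t: 25.18
tool_pos: [0.5636, -0.2622, 0.0231]
tool_rot: [-0.191, -3.135, -0.0]
contact_force: [0.5, 0.1, -1.0]
opening: 0.0313
t: 25.42
tool_pos: [0.5636, -0.2621, 0.0215]
tool_rot: [-0.191, -3.135, -0.0]
contact_force: [-0.3, -0.5, -0.3]
opening: 0.0319
t: 25.68
tool_pos: [0.5639, -0.2623, 0.0204]
tool_rot: [0.191, 3.136, -0.0]
contact_force: [0.5, -0.2, -0.4]
opening: 0.0315
```

```bash
python3 -m jog '[0,0,0,0.001,0,0,0, 0,0,0,0,0,0,0]'; python3 -m jog '[0.42,0,0,0,0,0,0, 0.46,0,0,0,0,0,0, 0.48,0,0,0,0,0,0, 0.48,0,0,0,0,0,0, 0.48,0,0,-0.015,0,0,0, 0.48,0,0,-0.03,0,0,0, 0.48,0,0,-0.045,0,0,0, 0.6,0,0,-0.045,0,0,0, 0.6,0,0,-0.045,0,0,0, 0.6,0,0,0,0,0,0]'
python3 w.py pics/w9.png antiseptic_bottle pill_organiser; python3 -c "
from h import *;plan(640,-108,195,110)"
```

```text
t: 25.92
tool_pos: [0.564, -0.2623, 0.0203]
tool_rot: [-0.191, -3.136, 0.0]
contact_force: [-2.6, 1.4, 6.2]
opening: 0.0316
t: 27.18
tool_pos: [0.5665, -0.2638, 0.2067]
tool_rot: [0.191, 3.126, -0.009]
contact_force: [-0.6, 0.2, 0.6]
opening: 0.0511
antiseptic_bottle 0.66 [258.0, 163.0, 34.0, 35.0] [563.1, -262.3, 30.0]
pill_organiser 0.62 [399.0, 207.0, 77.0, 130.0] [630.7, -116.7, 26.0]
t 27.32 pos [ 563.4 -262.   198.8] psi 83.0 tilt [-0.001  0.   ] op 51.4 F [-0.1 -0.7 -2.2]
SHIFT mm [-57.4 162.1   3.9] TURN z -27.0 world d [ 77. 154.  -4.]
```

```bash
python3 -m jog '[0.8,-0.0143,0.0405,0.001,0,0,0, 0.8,-0.0143,0.0405,0.001,0,0,0, 0.8,-0.0143,0.0405,0.001,0,0,0, 0.8,-0.0143,0.0405,0.001,0,0,0, 0.8,0,0,0,0,0,-9, 0.8,0,0,0,0,0,-9, 0.8,0,0,0,0,0,-9, 0.8,0,0,0,0,0,0, 0.8,0,0,0,0,0,0]'
cat > o.py <<'E'
from h import *
P=wrist();I=P['image'];cv2.imwrite('pics/w10.png',I);H=cv2.cvtColor(I,cv2.COLOR_BGR2HSV);h,s,v=[H[...,i].astype(int) for i in range(3)]
b=ctrl.boxes_of('pill_organiser',P)[0];print(b,ray(P,b['box'][:2],.026))
x,y,w,hh=[int(k) for k in b['box']];r=(x-w//2-3,y-hh//2-3,x+w//2+3,y+hh//2+3)
print('org',fit(P,(h>15)&(h<40)&(s>70)&(v>120),.026,r))
plan(640,-108,12,110)
E
python3 o.py
```

```text
t: 28.45
tool_pos: [0.6397, -0.1083, 0.194]
tool_rot: [0.542, -3.093, -0.001]
contact_force: [-0.0, 0.6, 0.1]
opening: 0.0686
{'box': [257.1, 165.6, 41.0, 148.9], 'p': 0.64} [ 0.63428342 -0.10903315  0.026     ]
org {'c': [648.4, -107.4], 'mean': [645.5, -107.80000305175781], 'size': [36.0, 124.6], 'long_axis_deg': 19.8, 'n': 3950}
t 28.55 pos [ 640.  -108.4  194.7] psi 109.9 tilt [-0.001  0.   ] op 68.0 F [ 0.5  0.2 -0.1]
SHIFT mm [ -0.3   0.2 182.7] TURN z -0.1 world d [   0.    0. -183.]
```

View pics/w10.png

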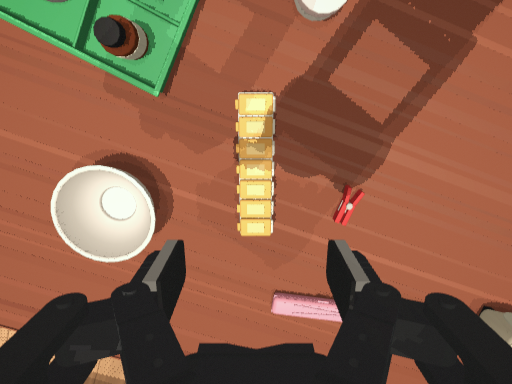

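```bash
python3 - <<'E'
from h import *
P=wrist();a=ray(P,(255,91.5),.026);b=ray(P,(256,237),.026);print(a,b,(a+b)/2,np.linalg.norm(a-b))
E
python3 -m jog '[0.8,0.001,0,0.045,0,0,0, 0.8,0,0,0.045,0,0,0, 0.8,0,0,0.045,0,0,0, 0.8,0,0,0.035,0,0,0, 0.8,0,0,0.014,0,0,0, 0.8,0,0,0,0,0,0, 0,0,0,0,0,0,0, 0,0,0,0,0,0,0, 0,0,0,0,0,0,0, 0,0,0,0,0,0,0]' 40
python3 -m jog '[0,0,0,0,0,0,0, 0,0,0,-0.03,0,0,0, 0,0,0,-0.045,0,0,0, 0,0,0,-0.045,0,0,0, 0,0,0,-0.03,0,0,0, 0,0,0,0,0,0,0, 0,0,0,0,0,0,0]'
python3 - <<'E'
from h import *
a=np.radians(4);c=np.array([499,295.4]);R=np.array([[np.cos(a),-np.sin(a)],[np.sin(a),np.cos(a)]])
t=c+R@np.array([0,-41.5]);print(t);plan(*t,160,94)
E
```

```text
[ 0.56876471 -0.13523122  0.026     ] [ 0.70919909 -0.08340627  0.026     ] [ 0.6389819  -0.10931874  0.026     ] 0.14969181591209188
t: 29.85
tool_pos: [0.6411, -0.1092, 0.0138]
tool_rot: [-0.545, 3.09, -0.003]
contact_force: [-0.4, 0.4, 6.0]
opening: 0.0341
t: 30.72
tool_pos: [0.6383, -0.1085, 0.1594]
tool_rot: [0.546, -3.091, -0.002]
contact_force: [-0.7, -0.3, -1.0]
opening: 0.0341
[501.89489366 254.00109191]
t 30.73 pos [ 638.3 -108.5  159.4] psi 110.0 tilt [-0.003  0.001] op 34.1 F [-0.7 -0.3 -1. ]
SHIFT mm [  4.1 387.3   0. ] TURN z 16.0 world d [-136.  362.    1.]
```

```bash
python3 -m jog '[0,0.0005,0.048,0,0,0,0, 0,0.0005,0.0485,0,0,0,0, 0,0.0005,0.0485,0,0,0,0, 0,0.0005,0.0485,0,0,0,0, 0,0.0005,0.0485,0,0,0,0, 0,0.0005,0.0485,0,0,0,0, 0,0.0005,0.0485,0,0,0,0, 0,0.0005,0.0485,0,0,0,0, 0,0,0,0,0,0,8, 0,0,0,0,0,0,8]'
python3 -m jog '[0,0,0,0,0,0,0, 0,0,0,0,0,0,0]'
python3 w.py pics/w11.png blue_tray; python3 -c "
from h import *;plan(502,254,16,94)"
```

```text
t: 31.98
tool_pos: [0.501, 0.2542, 0.1581]
tool_rot: [0.105, -3.135, 0.003]
contact_force: [1.2, -0.3, -0.0]
opening: 0.0339
t: 32.22
tool_pos: [0.5022, 0.2536, 0.1598]
tool_rot: [0.113, -3.137, 0.001]
contact_force: [-0.2, -0.4, -0.2]
opening: 0.034
blue_tray 0.8 [304.0, 165.0, 222.0, 234.0] [486.9, 296.0, 20.0]
t 32.33 pos [502.7 253.7 160.5] psi 94.1 tilt [-0.001 -0.   ] op 33.9 F [ 0.5 -0.  -0.5]
SHIFT mm [  0.5   0.4 144.5] TURN z 0.1 world d [  -1.    0. -145.]
```

View pics/w11.png

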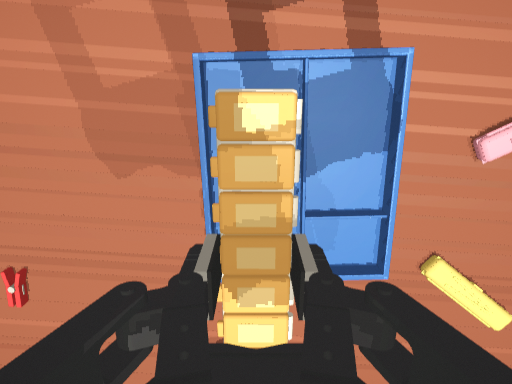

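```bash
python3 - <<'E'
from h import *
P=wrist();Q=[(194,55),(412,49),(388,278)];X=[1000*ray(P,q,.022)[:2] for q in Q]
print(np.round(X,1)); e=X[1]-X[0];print(np.linalg.norm(e),np.degrees(np.arctan2(-e[0],e[1])));f=X[2]-X[1];print(np.linalg.norm(f),np.degrees(np.arctan2(f[1],f[0])))
print('centre',(X[0]+X[2])/2)
E
```

```text
[[402.  195.4]
 [385.1 372.8]
 [598.  394.5]]
178.21461522595973 5.459396348995194
213.98168776100226 5.8190127711147746
centre [500.01116117 294.97691399]
```

```bash
python3 -m jog '[0,-0.001,0,0.045,0,0,-1.4, 0,0,0,0.045,0,0,0, 0,0,0,0.035,0,0,0, 0,0,0,0.012,0,0,0, 0,0,0,0.004,0,0,0, 0,0,0,0,0,0,0, 0,0,0,0,0,0,0]'
python3 -m jog '[0,0,0,0.0015,0,0,0, 0,0,0,0,0,0,0]'; python3 -m jog '[0,0,0,0.0015,0,0,0, 0,0,0,0,0,0,0]'; python3 -m jog '[0,0,0,0.0015,0,0,0, 0,0,0,0,0,0,0]'
```

```text
t: 33.25
tool_pos: [0.5052, 0.2545, 0.0221]
tool_rot: [-0.148, 3.135, 0.001]
contact_force: [0.1, 0.1, 0.2]
opening: 0.0341
t: 33.5
tool_pos: [0.5041, 0.2541, 0.0191]
tool_rot: [-0.148, 3.138, 0.0]
contact_force: [0.9, 0.1, -1.7]
opening: 0.0342
t: 33.75
tool_pos: [0.5038, 0.254, 0.0171]
tool_rot: [0.148, -3.138, 0.0]
contact_force: [-0.3, -0.4, -0.7]
opening: 0.0337
t: 34.0
tool_pos: [0.5039, 0.2541, 0.0168]
tool_rot: [0.149, -3.137, 0.001]
contact_force: [-3.5, -1.7, 5.3]
opening: 0.034
```

```bash
python3 -m jog '[0.45,0,0,0,0,0,0, 0.5,0,0,0,0,0,0, 0.5,0,0,0,0,0,0, 0.5,0,0,-0.02,0,0,0, 0.5,0,0,-0.045,0,0,0, 0.5,0,0,-0.045,0,0,0, 0.5,0,0,-0.045,0,0,0, 0.5,0,0,-0.02,0,0,0, 0.5,0,0,0,0,0,0]'
python3 w.py pics/w12.png pill_organiser; python3 -c "
from h import *;plan(660,3,150,95.5)"
```

```text
t: 35.12
tool_pos: [0.5049, 0.2544, 0.1929]
tool_rot: [-0.148, 3.134, 0.002]
contact_force: [0.7, -0.2, -1.5]
opening: 0.0428
pill_organiser 0.97 [256.0, 162.0, 42.0, 150.0] [496.4, 253.4, 26.0]
t 35.23 pos [503.1 253.7 189.1] psi 95.4 tilt [-0.003 -0.001] op 42.7 F [ 0.3  0.5 -0. ]
SHIFT mm [-132.7 -264.4   38.9] TURN z -0.1 world d [ 157. -251.  -39.]
```

```bash
python3 -m jog '[0.5,-0.019,-0.0378,0,0,0,0, 0.5,-0.019,-0.0378,0.003,0,0,0, 0.5,-0.019,-0.0378,0.007,0,0,0, 0.5,-0.019,-0.0378,0.007,0,0,0, 0.5,-0.019,-0.0378,0.007,0,0,0, 0.5,-0.019,-0.0378,0.007,0,0,0, 0.5,-0.0187,-0.0376,0.008,0,0,0, 0.5,0,0,0,0,0,0, 0.5,0,0,0,0,0,0]'
python3 - <<'E'
from h import *
P=wrist();I=P['image'];H=cv2.cvtColor(I,cv2.COLOR_BGR2HSV);h,s,v=[H[...,i].astype(int) for i in range(3)]
b=ctrl.boxes_of('spring_clip',P)[:1];print(b)
x,y=[int(k) for k in pix(P,[.66,.003,.01])[0]];r=(x-40,y-40,x+40,y+40);print(r)
if b:x,y=[int(k) for k in b[0]['box'][:2]]
print(fit(P,((h<4)|(h>175))&(s>170)&(v>120),.01,r))
c=I[y-40:y+40,x-50:x+50];print('crop origin',x-50,y-40);cv2.imwrite('pics/w13.png',cv2.resize(c,None,fx=6,fy=6,interpolation=cv2.INTER_CUBIC))
plan(660,3,6,95.5)
E
```

```text
t: 36.35
tool_pos: [0.6596, 0.0037, 0.1493]
tool_rot: [0.148, -3.134, -0.002]
contact_force: [0.5, -0.8, 0.8]
opening: 0.0425
[{'box': [257.1, 163.8, 28.8, 49.6], 'p': 0.74}]
(215, 138, 295, 218)
{'c': [640.1, -3.3], 'mean': [639.5, -3.5999999046325684], 'size': [5.2, 30.2], 'long_axis_deg': 6.9, 'n': 158}
crop origin 207 123
t 36.45 pos [660.1   4.4 150.8] psi 95.5 tilt [-0.002  0.   ] op 42.7 F [-0.5 -0.2  0.5]
SHIFT mm [ -0.   -1.4 144.8] TURN z -0.0 world d [  -0.   -1. -145.]
```

View pics/w13.png

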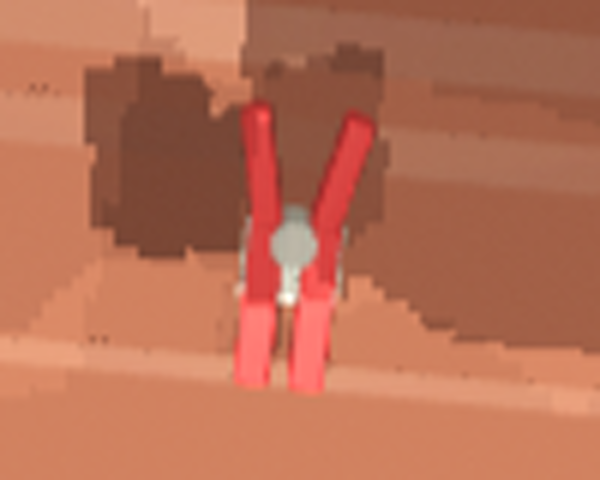

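```bash
python3 - <<'E'
from h import *
P=wrist();a=1000*ray(P,(207+312/6,123+108/6),.011);b=1000*ray(P,(207+281/6,123+388/6),.011)
u=(b-a)/np.linalg.norm(b-a);ang=np.degrees(np.arctan2(u[1],u[0]));print(a,b,np.linalg.norm(b-a),ang)
k=b-16*u;print(k);plan(k[0],k[1],7,ang+90)
E
```

```text
[626.09894008   3.72541907  11.        ] [669.67870448   3.16973743  11.        ] 43.583306983985814 -0.7305337106376896
[653.68000501   3.3737354   11.        ]
t 36.5 pos [660.3   4.4 151.3] psi 95.5 tilt [-0.001  0.   ] op 42.5 F [-0.4 -0.1  1.3]
SHIFT mm [  6.6  -0.5 144.3] TURN z 6.2 world d [  -7.   -1. -144.]
```

```bash
python3 -m jog '[0.5,0.0065,-0.0005,0.04,0,0,6.2, 0.5,0,0,0.045,0,0,0, 0.5,0,0,0.04,0,0,0, 0.5,0,0,0.0185,0,0,0, 0.5,0,0,0,0,0,0, 0,0,0,0.001,0,0,0, 0,0,0,0,0,0,0, 0,0,0,0,0,0,0, 0,0,0,0,0,0,0, 0,0,0,0,0,0,0]' 30
python3 -m jog '[0,0,0,-0.03,0,0,0, 0,0,0,-0.045,0,0,0, 0,0,0,-0.045,0,0,0, 0,0,0,-0.03,0,0,0, 0,0,0,0,0,0,0, 0,0,0,0,0,0,0]'
python3 - <<'E'
from h import *
a=np.radians(5.5);c=np.array([500,295]);R=np.array([[np.cos(a),-np.sin(a)],[np.sin(a),np.cos(a)]])
t=c+R@np.array([77,45.5]);print(t);plan(*t,156,95.5)
P=wrist();I=P['image'];cv2.imwrite('pics/w14.png',I[130:384,100:412])
E
```

```text
t: 37.75
tool_pos: [0.6564, 0.0021, 0.0098]
tool_rot: [0.022, 3.138, -0.0]
contact_force: [0.3, 0.6, 6.4]
opening: 0.0125
t: 38.5
tool_pos: [0.6537, 0.0023, 0.1559]
tool_rot: [-0.022, -3.139, -0.0]
contact_force: [0.3, -0.5, 0.2]
opening: 0.012
[572.28452553 347.67064997]
t 38.5 pos [653.7   2.3 155.9] psi 89.2 tilt [-0.002  0.   ] op 12.0 F [ 0.3 -0.5  0.2]
SHIFT mm [8.620e+01 3.442e+02 1.000e-01] TURN z -6.3 world d [-81. 345.   0.]
```

View pics/w14.png

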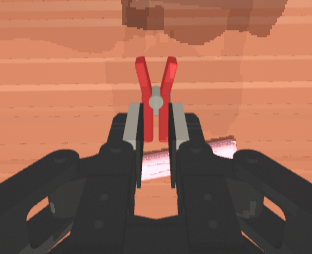

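```bash
python3 -m jog '[0,0.0108,0.043,0,0,0,0, 0,0.0108,0.043,0,0,0,0, 0,0.0108,0.043,0,0,0,0, 0,0.0108,0.043,0,0,0,0, 0,0.0108,0.043,0,0,0,0, 0,0.0108,0.043,0,0,0,0, 0,0.0108,0.043,0,0,0,0, 0,0.0106,0.0432,0,0,0,-6.3, 0,0,0,0,0,0,0, 0,0,0,0,0,0,0]'
python3 -m jog '[0,0,0,0.045,0,0,0, 0,0,0,0.045,0,0,0, 0,0,0,0.035,0,0,0, 0,0,0,0.01,0,0,0, 0,0,0,0.004,0,0,0, 0,0,0,0,0,0,0, 0,0,0,0,0,0,0]'
python3 -m jog '[0,0,0,0.0015,0,0,0, 0,0,0,0,0,0,0]'; python3 -m jog '[0,0,0,0.0015,0,0,0, 0,0,0,0,0,0,0]'; python3 -m jog '[0,0,0,0.0015,0,0,0, 0,0,0,0,0,0,0]'
```

```text
t: 39.8
tool_pos: [0.5724, 0.3469, 0.1554]
tool_rot: [0.15, -3.135, 0.003]
contact_force: [0.8, -1.0, -0.6]
opening: 0.0125
t: 40.67
tool_pos: [0.5744, 0.3481, 0.0203]
tool_rot: [-0.151, 3.135, 0.002]
contact_force: [1.0, 0.2, -0.2]
opening: 0.0122
t: 40.92
tool_pos: [0.5732, 0.3477, 0.0171]
tool_rot: [-0.151, 3.138, 0.0]
contact_force: [-0.3, 0.7, -0.7]
opening: 0.0123
t: 41.18
tool_pos: [0.5729, 0.3475, 0.015]
tool_rot: [0.151, -3.137, 0.0]
contact_force: [0.5, -0.7, 0.3]
opening: 0.0122
t: 41.42
tool_pos: [0.5729, 0.3475, 0.0135]
tool_rot: [0.151, -3.138, 0.0]
contact_force: [0.3, -0.2, 0.4]
opening: 0.0122
```

```bash
python3 -m jog '[0,0,0,0.0015,0,0,0, 0,0,0,0,0,0,0]';  python3 -m jog '[0,0,0,0.0015,0,0,0, 0,0,0,0,0,0,0]'
```

```text
t: 41.68
tool_pos: [0.5732, 0.3477, 0.0128]
tool_rot: [-0.151, 3.138, 0.0]
contact_force: [-1.6, -0.1, 3.6]
opening: 0.0122
t: 41.92
tool_pos: [0.5733, 0.3477, 0.0127]
tool_rot: [0.151, -3.138, 0.0]
contact_force: [-4.0, -2.4, 10.2]
opening: 0.0122
```

Contact came at the expected height. I release, rise and check the whole scene.

```bash
python3 -m jog '[0,0,0,-0.001,0,0,0, 0.3,0,0,0,0,0,0, 0.35,0,0,0,0,0,0, 0.35,0,0,0,0,0,0, 0.35,0,0,-0.02,0,0,0, 0.35,0,0,-0.045,0,0,0, 0.35,0,0,-0.045,0,0,0, 0.35,0,0,-0.045,0,0,0, 0.35,0,0,-0.03,0,0,0, 0.35,0,0,0,0,0,0]'
python3 -m jog '[0.35,0,0,0,0,0,0, 0.35,0,0,0,0,0,0]'
python3 - <<'E'
from h import *
hd=dict(magnifier=.013,tweezer_case=.019,antiseptic_bottle=.03,pill_organiser=.029,spring_clip=.013,cream_jar=.038,bowl=.045,clock=.065)
def loc(xy,tray):
    c,a=(np.array([485.5,-297.3]),-6.9) if tray=='g' else (np.array([500,295.]),5.5)
    a=np.radians(a);return np.array([[np.cos(a),np.sin(a)],[-np.sin(a),np.cos(a)]])@(xy-c)
W=wrist();T=ctrl.get_image('top')
for P,n in((W,'wrist'),(T,'top')):
    for k,z in hd.items():
        for b in ctrl.boxes_of(k,P)[:2]:
            X=1000*ray(P,b['box'][:2],z)[:2];print(n,k,round(b['p'],2),X.round(),'g',loc(X,'g').round(),'b',loc(X,'b').round())
a=W['image'];b=cv2.resize(T['image'][110:270,150:430],None,fx=1.83,fy=1.83,interpolation=cv2.INTER_CUBIC)
cv2.imwrite('pics/f.png',np.vstack([cv2.resize(a[:300],(512,300)),b[:,:512]]))
E
```

```text
t: 43.18
tool_pos: [0.5752, 0.3486, 0.2026]
tool_rot: [-0.151, 3.13, 0.005]
contact_force: [0.0, 0.6, -0.3]
opening: 0.03
t: 43.42
tool_pos: [0.5721, 0.3471, 0.1945]
tool_rot: [0.151, -3.135, 0.002]
contact_force: [0.1, -0.1, 0.2]
opening: 0.0302
wrist tweezer_case 0.89 [764.  81.] g [231. 409.] b [ 242. -238.]
wrist tweezer_case 0.88 [613. 484.] g [ 33. 791.] b [131. 178.]
wrist pill_organiser 0.56 [499. 255.] g [-53. 550.] b [ -5. -40.]
wrist spring_clip 0.87 [562. 346.] g [ -1. 648.] b [67. 45.]
wrist clock 0.94 [680. 260.] g [126. 577.] b [175. -52.]
top magnifier 0.56 [ 478. -339.] g [ -3. -42.] b [ -83. -629.]
top tweezer_case 0.82 [ 461. -247.] g [-30.  47.] b [ -91. -536.]
top tweezer_case 0.68 [430. 515.] g [-152.  800.] b [-48. 226.]
top pill_organiser 0.66 [501. 254.] g [-51. 549.] b [ -3. -41.]
top pill_organiser 0.47 [ 462. -243.] g [-30.  52.] b [ -89. -531.]
top cream_jar 0.63 [ 474. -107.] g [-35. 188.] b [ -65. -397.]
top bowl 0.96 [ 729. -238.] g [235.  88.] b [ 177. -552.]
top clock 0.56 [ 481. -282.] g [-6. 15.] b [ -74. -572.]
top clock 0.5 [713. 253.] g [160. 574.] b [208. -62.]
```

View pics/f.png

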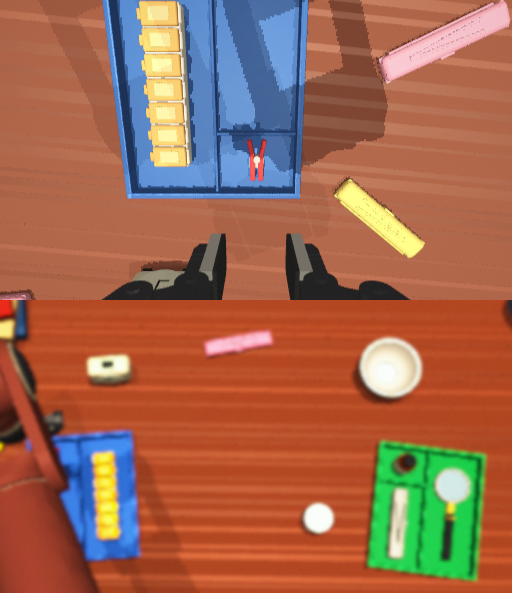

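```bash
python3 -c "
from h import *;print(ctrl.finish_job())"
```

```text
the job is handed in; nothing more can be done
None
```

Both kits are made up and the job is handed in, about 44 s into the 109 s allowed. The hand-in reports no verdict.

- **Green tray:** the magnifier is in the full-length compartment, the steel tweezer case in the middle-sized one, and the bottle in the smallest. The bottle was upright in the pictures taken after it was set down.
- **Blue tray:** the organiser is in the full-length compartment with its lids up, and the clip is in the smallest.
- **Setting down:** each piece was lowered until the force reading or the TCP height showed it on the floor, then released. The fingers were well clear at the end.

**Last checks**
- Positions in each tray's own frame, in mm:

| Thing | x | y | Camera |
|---|---|---|---|
| Magnifier | -3 | -42 | top |
| Tweezer case | -30 | 47 | top |
| Organiser | -3 | -41 | top |
| Clip | 67 | 45 | wrist |

- The jar and bowl came out within about 6 mm of their first detections in the same camera, and the clock within 3 mm. That is about the networks' own scatter.
- In the last top view the network did not report the bottle, though it shows in the smallest compartment. The detection right after release put it at (563, -262) mm in the world frame, inside that compartment.
- The network also gave false hits: a "clock" and a second "organiser" inside the green tray. The wrist view put the clock about 35 mm off the top view, but it was partly hidden by the gripper there.
- Tilt was judged only from the pictures and contact heights; it was not measured separately.

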